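# Nip a welded T-coupon in the jig with the inner knob only

## Robot

A 6-joint arm with a two-finger parallel gripper is mounted at the origin on the work surface. World frame = base frame: x ahead of the robot, y to its left, z up, the work surface at z = 0. Lengths are in m, angles in rad, forces in N, time in s.
With the tool pointing down it reaches from about 0.275 to 0.75 m from the base axis. Payload 10.2 kg.
Tool frame: the origin (TCP) lies on the front face of the gripper's body, between the roots of the fingers; the fingertips stand 73 mm ahead of it and the grasp point (between the pads) lies 54 mm ahead of it (arm.grip_depth is the distance from the TCP to the grasp point, in m); z points along the fingers, y is the line along which they close (so a half turn about z gives the same grasp; the last joint's range is limited). The gripper opens to 85 mm and grips with 20 to 120 N. Pads are 22 mm wide; open, the fingers measure 114 mm over their backs; the gripper's body (76 mm by 85 mm) begins 54 mm behind the grasp point. The pads swing forward as they close: fully open they stand 13 mm farther back than shut.
Start: joints at [1.001, 0.313, 1.498, -0, 1.331, -0.223], TCP at [0.178, 0.494, 0.304] pointing down, gripper open.
Joint ranges: [-2.94, 2.94], [-0.97, 2.17], [0.19, 2.56], [-1.23, 4.37], [0.02, 3.11], [-2.88, 2.88]. Speed limits (rad/s): [2.39, 2.39, 3.01, 3.14, 3.14, 3.14].

## Interface

Orientations are given as a unit quaternion [x, y, z, w].
In Python, from plant import status, capture, job, arm gives the robot as it stands. The module is installed in compiled form; this text tells all that it offers.
- The arm moves only by the shell command python3 -m crank 'ROWS'. ROWS is JSON, a list of rows, each a list of 7 numbers: the closure, from -1 (fully open) to 1 (shut), then the shift along the tool's x, y, z in m, then the turn, a rotation vector about the tool's x, y, z in rad. A call has 1 to 5 rows; each row shifts and turns the commanded pose from where the row before left it, along the tool's axes as they then stand; what a row does not reach is not made up. A row lasts 1/8 s, in which the tool goes at most 62.5 mm and 10.7 degrees, less where a joint would pass 70% of its speed; a pose out of reach is approached as far as the arm can. A call is refused whole if a number of a shift passes 0.0625 or a number of a turn 0.188, either way. A call with a gripper value outside its range is refused whole. The fingers move at their own pace and stop on an object; the grip force is fixed at half the most. Time passes only in rows, so rows that do not move let the fingers close. It gives the time, the measured TCP pose, the force, the opening and the grip force at its end, in the units of the state.
- status.state(): the state, without advancing time (a new reading comes with each control period).
- capture(name): name is "scene" or "top"; returns a dict with "image" (420x560x3 uint8, blue, green, red), "K" (3x3 intrinsics, pixels), "R" (3x3) and "t" (3): a world point X has camera coordinates R X + t. Camera axes: x right, y down, z forward; pixel columns grow to the right and rows downward; lengths in m; the calibration is good to about 2 mm. A picture is of the moment at which its call begins. There is no depth.
- job.sign_off(): hands the job in; it is judged then, once.
The state is a dict: "time": time; "joint_pos": joint angles; "dq": joint speeds; "joint_efforts": joint torques, N m; "eef_pos": TCP position; "eef_rot": TCP orientation; "ft_force": force on the tool from outside, world axes, zero at the start; "ft_torque": the same for the moment, N m; "width": finger opening in m; "finger_force": force on a finger pad.
Only numpy, scipy, OpenCV 4.12 (cv2) and the standard library are available. Lean on these libraries where they do the work, as an engineer would, in place of code of your own. Each camera call takes 0.05 s, during which the arm holds its last target. There are 200 camera calls.

## Task

Lay the aluminium T-coupon flat in the nest of the blue jig, its length along the jaw, and let go of it. Then turn only the small inner knob clockwise until the brass jaw has pushed the coupon against the steel fence and nips it with about 12 N (20 N would mark it), working the jaw by the knob alone and leaving the outer ring at its setting. Let go, with the can, the tape measure and the brush left where they stand.

Things in the scene. Friction and masses are not known exactly. Their poses are not given: they have to be found in the camera images.
- jig: Blue jig fixed to the bench, base 130 x 225 x 12 mm. Origin: underside, below the nest. x: along the coupon's length; y: from the fence (y<0) over the nest (floor at z = 12 mm) to jaw and knobs (y>0). Steel fence 110 mm long, top 14 mm above the floor, hand-set: inner face anywhere from y = -32 to -24 mm, not measured. Knob block 85 x 85 mm at y = 115 mm, 33 mm high.
- nest (a point): Point on the nest floor (12 mm above the bench) where the middle of the coupon's underside is best laid, coupon length along the jig's x: there at least 6 mm is free on either side, towards fence and jaw. Axes as the jig's.
- jaw: Brass jaw pad, 70 mm long in x, 10 mm thick, top 14 mm above the nest floor. Origin: in its front face (towards the fence), at nest-floor height; axes as the jig's. At knob 0 the face is at jig y = +34 mm; each rad of knob moves it 12 mm to the fence. It is sprung at 8 N/mm: once the coupon has met the fence, the nip grows about 0.09 N per mrad of knob.
- knob (a joint): Angle of the inner knob (rad), range 0 to 2.7, grows clockwise seen from above, which advances the jaw. It starts at 0 to 0.4. The knob is stiff: it takes 0.28 N m to turn freely, plus 0.012 N m for each N of nip, and stays where it is left.
- knob_grip (a point): Point on the knob axis at the height to grip, 68 mm above the bench. The knob is a round, knurled aluminium cylinder, 28 mm diameter, from the ring's top (45 mm above the bench) up to 77 mm; fingertips that reach more than 22 mm below this point touch the ring.
- ring_mark (a point): Yellow mark on the top rim of the black outer ring, 33 mm from the common axis. The ring is 72 mm in diameter, 34 to 45 mm above the bench, concentric with and below the inner knob, and turns very easily (0.03 N m). It is set and has to stay.
- coupon: Welded aluminium T-joint coupon, loose, about 0.2 kg. Origin: middle of the underside. Base plate 100 (x) x 40 (y) x 8 mm, with an upright web 80 (x) x 10 (y) mm along its middle from 8 to 53 mm height.
- coupon_grip (a point): Middle of the coupon's web at the height to grip, 38 mm above its underside (15 mm below the web's top). Axes as the coupon's: pinch the 10 mm web along y.
- can: Red spray can, 60 mm diameter, 120 mm tall, loose. Origin: centre of the underside.
- tape: Yellow tape measure, 70 x 35 x 60 mm, loose. Origin: centre of the underside.
- brush: Paint-type hand brush, 200 mm long, 42 mm wide, 20 mm high, loose. Lies along its own x. Origin: underside, near its middle.
Things that resemble listed ones, but are neither listed nor needed, are in the scene too. Leave any green or purple look-alike of the coupon alone.

How it is judged:
On the way:
1. the coupon lies flat in the nest, let go (z of coupon in the frame of jig between 0.009 and 0.015 m and x of coupon in the frame of jig between -0.025 and 0.025 m and y of coupon in the frame of jig between -0.016 and 0.016 m and angle between coupon's own z axis and vertical below 0.06 rad and contact force between the fingers and coupon below 0.2 N and contact force between jaw and coupon below 4 N), for 0.2 s.
At the end, for the whole second after the job is handed in: The coupon lies flat (within 3.5 deg) and square in the nest, its middle within 25 mm of the nest's middle along its length, pushed against the fence and nipped by the jaw with 6 to 20 N, at rest, and the outer ring's mark is within 4 mm of where it was (contact force between jaw and coupon between 6 and 20 N and z of coupon in the frame of jig between 0.009 and 0.015 m and x of coupon in the frame of jig between -0.025 and 0.025 m and y of coupon in the frame of jig between -0.016 and 0 m and angle between coupon's own z axis and vertical below 0.06 rad and angle between the x axis of coupon and the x axis of jig, either way round below 0.06 rad and distance of ring_mark from where it was at the start of the episode below 0.004 m and linear speed of coupon below 0.01 m/s); the robot touches nothing.
It fails at once if the outer ring is dragged: its mark moves more than 4 mm (distance of ring_mark from where it was at the start of the episode above 0.004 m).
It fails at once if the jaw squeezes the coupon with more than 22 N (contact force between jaw and coupon above 22 N).
It fails at once if the jaw is pushed by the fingers (over 10 N) instead of by the knob (contact force between the fingers and jaw above 10 N).
It fails at once if the can, the tape measure or the brush is displaced by more than 25 mm (distance of any of can, tape, brush from where it was at the start of the episode above 0.025 m).
It also fails if it takes over 72 s, if anything falls off the work surface, if the arm or the gripper's body presses on something with over 40 N, if the wrist force passes 120 N, or if a joint passes its speed limit or range.

## Working session

There is one attempt and no reset: what is moved stays moved. The work goes in short steps, Python scripts to look and compute and a shell command to move; the robot and the scene stay as the last step left them, time stands still between calls to the robot, and variables do not carry over. Pictures are saved under pics/ and viewed, at most 10 in all, crops included, and the job is handed in when it is done.

```bash
mkdir -p pics; cat > h.py <<'E'
import numpy as np, cv2
from plant import status, capture, job, arm
from scipy.spatial.transform import Rotation as Rn
def ray(c,u,v,z):
    K,R,t=[np.array(c[k]) for k in("K","R","t")]
    o=-R.T@t; d=R.T@np.linalg.inv(K)@np.array([u,v,1.]); return o+d*(z-o[2])/d[2]
def proj(c,X):
    p=np.array(c["K"])@(np.array(c["R"])@np.array(X)+np.array(c["t"])); return p[:2]/p[2]
def rep():
    s=status.state(); return {k:np.round(s[k],4).tolist() for k in("time","eef_pos","eef_rot","ft_force","ft_torque","width","finger_force","joint_pos")}
E
python3 - <<'E'
from h import *
for n in("scene","top"):
    c=capture(n); cv2.imwrite(f"pics/{n}0.png",c["image"]); R=np.array(c["R"]); print(n,-R.T@c["t"],c["K"],R)
print(rep(),arm.grip_depth)
E
```

```text
scene [1.46861482 0.31762254 1.15618266] [[469.00353216   0.         277.65106897]
 [  0.         469.00353216 221.59418542]
 [  0.           0.           1.        ]] [[-0.33821871  0.94100505 -0.01084426]
 [ 0.72202859  0.25208855 -0.64430278]
 [-0.60355846 -0.22574512 -0.76469361]]
top [0.38971544 0.02182817 1.42115373] [[468.08864347   0.         278.29622747]
 [  0.         468.08864347 207.90007754]
 [  0.           0.           1.        ]] [[ 0.01288227 -0.99986905  0.00979479]
 [-0.98169958 -0.01450828 -0.18988271]
 [ 0.18999995 -0.00716942 -0.98175792]]
{'time': 0.1, 'eef_pos': [0.1784, 0.4936, 0.3034], 'eef_rot': [0.1725, 0.985, -0.0005, -0.0002], 'ft_force': [-0.3034, 0.1322, 1.2381], 'ft_torque': [0.0155, -0.0462, -0.0386], 'width': 0.085, 'finger_force': 0.0, 'joint_pos': [1.0006, 0.3134, 1.4984, 0.0, 1.331, -0.2234]} 0.0539
```

View pics/scene0.png

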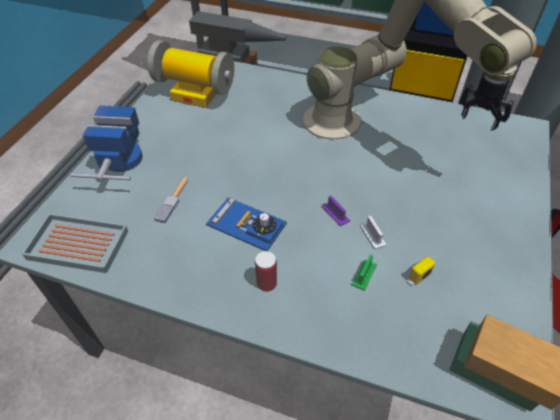

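View pics/top0.png

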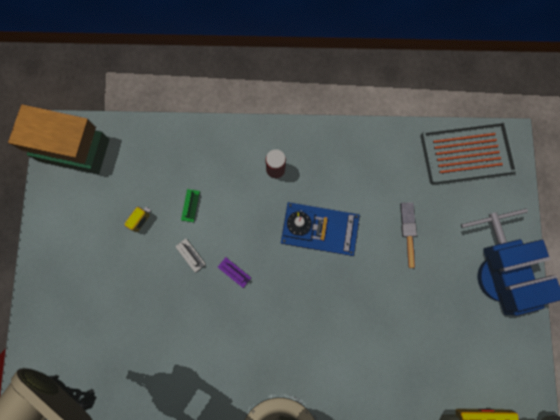

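The scene view shows the blue jig at (247,222) and the grey coupon at (374,232), with a purple look-alike at (336,210) and a green one at (365,272). In the top view they are jig (320,229), coupon (190,254), purple (235,272) and green (190,205). The candidates are grey, purple and green. I choose grey (aluminium) and check it in a close crop next.

```bash
cat > m.py <<'E'
from h import *
def box(m):
    cs,_=cv2.findContours(m,cv2.RETR_EXTERNAL,cv2.CHAIN_APPROX_NONE); c=max(cs,key=cv2.contourArea); return c
T=capture("top"); S=capture("scene")
def crop(c,x,y,w,h,f): return cv2.resize(c["image"][y:y+h,x:x+w],None,fx=f,fy=f,interpolation=cv2.INTER_CUBIC)
a=crop(T,165,195,100,100,4);b=crop(T,270,190,100,75,4);d=crop(S,310,190,100,100,4);e=crop(S,197,187,100,75,4)
cv2.imwrite("pics/crop1.png",np.vstack([np.hstack([b,e])[:300],np.hstack([a,d])])[:700][:600])
# jig: blue mask in top, plane z=.012
hsv=cv2.cvtColor(T["image"],cv2.COLOR_BGR2HSV); m=cv2.inRange(hsv,(100,120,60),(125,255,255)); m[:, :270]=0; m[:,375:]=0; m[:190]=0;m[270:]=0
h=cv2.convexHull(box(m)); P=np.array([ray(T,u,v,.012)[:2] for u,v in h[:,0]+0.0],np.float32)
r=cv2.minAreaRect(P*1000); print("jig",r,cv2.boxPoints(r).round(1).tolist())
# coupon grey
m=cv2.inRange(hsv,(0,0,140),(180,60,255)); m[:, :172]=0; m[:,212:]=0; m[:234]=0; m[276:]=0
c=box(m); print("area",cv2.contourArea(c),cv2.minAreaRect(c))
E
python3 m.py
```

```text
jig ((600.6488037109375, -116.1470718383789), (222.77207946777344, 127.7354736328125), 80.88629150390625) [[519.9000244140625, -216.0], [646.0999755859375, -236.1999969482422], [681.4000244140625, -16.299999237060547], [555.2000122070312, 3.9000000953674316]]
area 139.0 ((187.239990234375, 256.8199768066406), (31.199995040893555, 5.799999237060547), 53.13010025024414)
```

View pics/crop1.png

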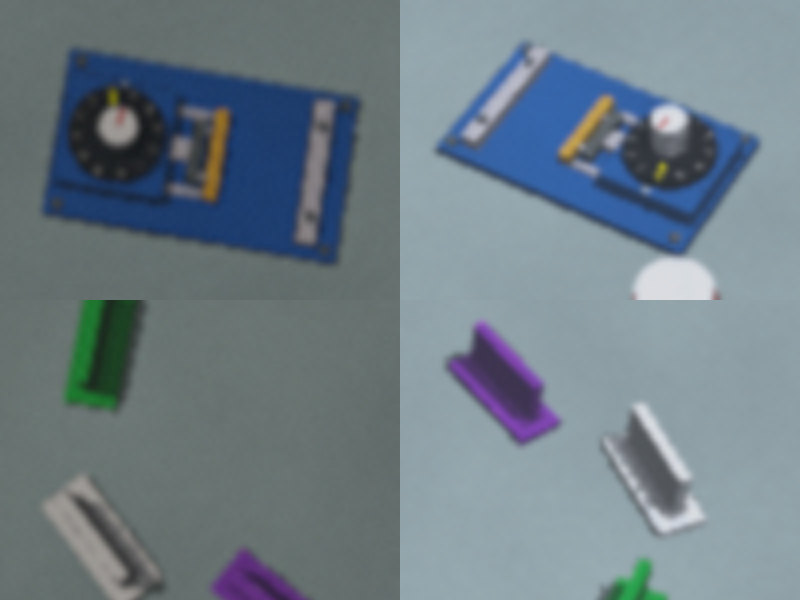

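The grey coupon stands upright and bare, and the green and purple T's are decoys, so the choice holds. In the crop the knob and ring are at top-view pixel ≈(299,223) and the fence lies on the right. Next I measure the knob axis and take a bigger crop of the coupon.

```bash
cat > m2.py <<'E'
from h import *
T=capture("top"); S=capture("scene")
out=[]
for c,(x,y) in((T,(170,232)),(S,(352,208))):
    im=cv2.resize(c["image"][y:y+44,x:x+40],None,fx=10,fy=10,interpolation=cv2.INTER_CUBIC)
    im=cv2.convertScaleAbs(im,alpha=1.3)
    for k in range(0,44,5):
        cv2.putText(im,str(y+k),(0,k*10+4),0,.35,(0,0,255)); cv2.putText(im,str(x+k),(k*10-8,10),0,.35,(0,0,255))
    out.append(im)
cv2.imwrite("pics/coup.png",np.hstack(out))
for n,c,(x0,y0,x1,y1) in(("top",T,(284,200,325,245)),("scene",S,(245,200,290,246))):
    im=c["image"]; hsv=cv2.cvtColor(im,cv2.COLOR_BGR2HSV)
    for nm,m,z in(("ringdark",cv2.inRange(hsv,(0,0,0),(180,255,60)),.045),("knobwhite",cv2.inRange(hsv,(0,0,150),(180,60,255)),.077),("yellow",cv2.inRange(hsv,(20,120,90),(35,255,255)),.045),("gold",cv2.inRange(hsv,(10,120,90),(24,255,255)),.026)):
        k=np.zeros_like(m); k[y0:y1,x0:x1]=m[y0:y1,x0:x1]
        cs=cv2.findContours(k,cv2.RETR_EXTERNAL,cv2.CHAIN_APPROX_NONE)[0]
        if not cs: print(n,nm,"none"); continue
        q=max(cs,key=cv2.contourArea)
        (u,v),(w,h),a=cv2.minAreaRect(cv2.convexHull(q)); P=np.array([ray(c,*p,z)[:2] for p in cv2.convexHull(q)[:,0]],np.float32)
        (X,Y),rr=cv2.minEnclosingCircle(P)
        print(n,nm,np.round([u,v,w,h,a],1),"pt",ray(c,u,v,z).round(4),"circ",np.round([X,Y,rr],4),cv2.boundingRect(q))
# can / brush / tape / base positions
for nm,(u,v) in dict(can=(276,172),tape=(137,219),brush=(410,235)).items(): print(nm,ray(T,u,v,.0).round(3))
E
python3 m2.py
```

```text
top ringdark [299. 223.  22.  24.  90.] pt [ 0.6112 -0.0504  0.045 ] circ [ 0.6112 -0.0504  0.0363] (287, 212, 25, 23)
top knobwhite [299.  221.    5.7   5.7  45. ] pt [ 0.6119 -0.0487  0.077 ] circ [ 0.6119 -0.0487  0.0093] (296, 218, 7, 7)
top yellow [322.5 232.5   3.    1.   90. ] pt [ 0.5836 -0.1203  0.045 ] circ [ 0.5836 -0.1203  0.0048] (322, 231, 2, 4)
top gold [323.3 228.5   3.   21.1   7.1] pt [ 0.5984 -0.1248  0.026 ] circ [ 0.5986 -0.1239  0.0323] (321, 218, 4, 22)
scene ringdark [257.5 221.5   1.    3.    0. ] pt [ 0.6118 -0.0695  0.045 ] circ [ 0.6118 -0.0695  0.0064] (257, 220, 2, 4)
scene knobwhite [267.  222.5  45.   44.   90. ] pt [ 0.6307 -0.03    0.077 ] circ [ 0.6277 -0.0335  0.1119] (245, 200, 45, 46)
scene yellow [246.3 214.8   1.9   6.7  33.7] pt [ 0.598  -0.1128  0.045 ] circ [ 0.5983 -0.1119  0.0132] (245, 212, 4, 7)
scene gold [246.3 214.8   1.9   6.7  33.7] pt [ 0.5831 -0.1202  0.026 ] circ [ 0.5834 -0.1192  0.0134] (245, 212, 4, 7)
can [0.779 0.02  0.   ]
tape [0.624 0.445 0.   ]
brush [ 0.586 -0.394  0.   ]
```

View pics/coup.png

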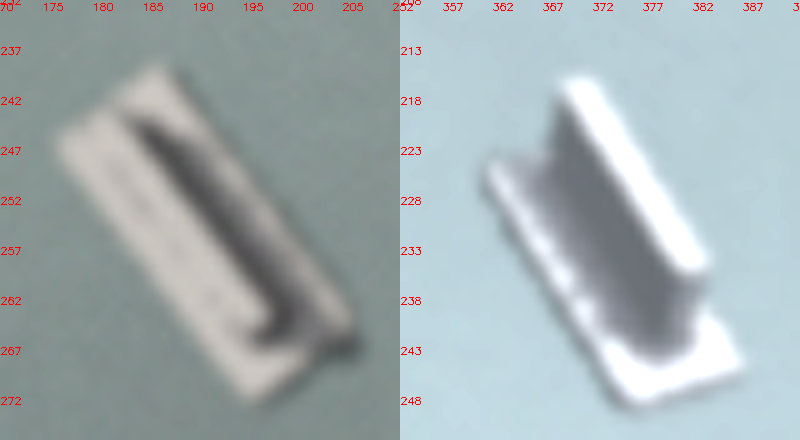

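The coupon's base corners in this crop sit at top-view crop pixels (157,62), (55,143), (253,405) and (358,342). In the scene view its web top runs from (180,82) to (295,265). I'll cast these as rays.

```bash
cat > m3.py <<'E'
from h import *
T=capture("top"); S=capture("scene")
f=lambda c,o,p,z: ray(c,(p[0]+.5)/10-.5+o[0],(p[1]+.5)/10-.5+o[1],z)[:2]
A=[f(T,(170,232),p,.008) for p in((157,62),(55,143),(253,405),(358,342))]
print("top corners",np.round(A,4).tolist(),"mean",np.mean(A,0).round(4), [np.linalg.norm(A[i]-A[i-1]).round(4) for i in range(4)])
d=A[2]-A[1]+A[3]-A[0]; print("ang deg",np.degrees(np.arctan2(d[1],d[0])))
W=[f(S,(352,208),p,.053) for p in((180,82),(295,265))]; d=W[1]-W[0]
print("web",np.round(W,4).tolist(),"mean",np.mean(W,0).round(4),np.linalg.norm(d),np.degrees(np.arctan2(d[1],d[0])))
B=[f(S,(352,208),p,.008) for p in((85,165),(230,408),(345,370))]
print("scene corners",np.round(B,4).tolist(),"mean of diag",((B[0]+B[2])/2).round(4),np.linalg.norm(B[1]-B[0]),np.linalg.norm(B[1]-B[2]))
print("knob axis in scene", proj(S,(.6113,-.05,.077)),proj(S,(.6113,-.05,.045)),"nest",proj(S,(.593,-.1635,.012)),proj(T,(.593,-.1635,.012)))
# scene ring: dark pixels near knob
hsv=cv2.cvtColor(S["image"],cv2.COLOR_BGR2HSV); m=cv2.inRange(hsv[200:248,245:295],(0,0,0),(180,255,75)); ys,xs=np.nonzero(m); P=np.array([ray(S,x+245,y+200,.045)[:2] for x,y in zip(xs,ys)],np.float32)
print("scene dark circ",cv2.minEnclosingCircle(P)); 
E
python3 m3.py
```

```text
top corners [[0.5669, 0.2924], [0.5418, 0.3219], [0.4641, 0.2585], [0.4833, 0.228]] mean [0.514  0.2752] [np.float64(0.1055), np.float64(0.0387), np.float64(0.1003), np.float64(0.0361)]
ang deg -141.6042708245803
web [[0.4817, 0.2529], [0.5416, 0.3013]] mean [0.5117 0.2771] 0.07703650822972188 38.91566253924454
scene corners [[0.4856, 0.2295], [0.5654, 0.2934], [0.5394, 0.3235]] mean of diag [0.5125 0.2765] 0.10220236703304031 0.03971740463066662
knob axis in scene [263.08696968 216.21261559] [263.44496075 222.97157507] nest [232.92906262 216.53693319] [335.55609911 231.14939677]
scene dark circ ((0.6161672472953796, -0.04487157240509987), 0.035119954496622086)
```

The coupon centre is (0.5127, 0.2763) with its axis at 38.7°. Both views agree to about 1.5 mm, and the sides come out at 0.10 by 0.04 m. I move above it and align the tool.

```bash
python3 -m crank '[[-1,-0.0485,-0.0113,0,0,0,0],[-1,-0.0485,-0.0113,0,0,0,0],[-1,-0.0485,-0.0113,0,0,0,0],[-1,-0.0485,-0.0113,0,0,0,0],[-1,-0.0485,-0.0113,0,0,0,0]]'
python3 -m crank '[[-1,-0.0485,-0.0113,0,0,0,0],[-1,-0.0485,-0.0113,0,0,0,0],[-1,-0.0485,-0.0113,0,0,0,0],[-1,0,0,0,0,0,-0.1705],[-1,0,0,0,0,0,-0.1705]]'
python3 -m crank '[[-1,0,0,0.025,0,0,-0.1705],[-1,0,0,0.025,0,0,-0.1705],[-1,0,0,0.025,0,0,-0.1705],[-1,0,0,0.025,0,0,-0.1705],[-1,0,0,0,0,0,0]]'
cat > w.py <<'E'
import sys
from h import *
# usage: w.py x y z yawdeg(tool y)  -> remaining shift in tool axes, turn
s=status.state(); M=Rn.from_quat(s["eef_rot"]); p=np.array(s["eef_pos"])
x,y,z,yaw=map(float,sys.argv[1:5]); ty=M.apply([0,1,0]); cur=np.degrees(np.arctan2(ty[1],ty[0]))
e=-(yaw-cur); e=(e+180)%360-180
print(rep()); print("tool yaw",cur.round(2),"tilt",M.apply([0,0,1]).round(4),"shift",M.inv().apply(np.array([x,y,z])-p).round(4),"turn z",np.radians(e).round(4))
E
python3 w.py .5127 .2763 .092 128.7
```

```text
time: 1.02
eef_pos: [0.3886, 0.3571, 0.304]
eef_rot: [0.173, 0.985, 0.0, 0.0]
ft_force: [0.9, 1.2, -0.4]
width: 0.0854
finger_force: 0.0
time: 1.65
eef_pos: [0.5131, 0.2763, 0.3036]
eef_rot: [0.001, 1.0, -0.0, -0.0]
ft_force: [-0.8, 0.2, -0.3]
width: 0.0858
finger_force: 0.0
time: 2.28
eef_pos: [0.5121, 0.2766, 0.2024]
eef_rot: [-0.331, 0.944, 0.0, -0.002]
ft_force: [0.3, -0.2, 1.5]
width: 0.0852
finger_force: 0.0
{'time': 2.275, 'eef_pos': [0.5121, 0.2766, 0.2024], 'eef_rot': [-0.331, 0.9436, 0.0001, -0.0018], 'ft_force': [0.2917, -0.1776, 1.5433], 'ft_torque': [-0.0216, 0.0103, -0.052], 'width': 0.0852, 'finger_force': 0.0, 'joint_pos': [0.2941, 0.5308, 1.4513, -0.0, 1.1631, -1.9513]}
tool yaw 128.65 tilt [-0.0034 -0.0011 -1.    ] shift [-0.0007 -0.0008  0.1104] turn z -0.0008
```

```bash
python3 -m crank '[[-1,0,0,0.035,0,0,0],[-1,0,0,0.035,0,0,0],[-1,0,0,0.025,0,0,0],[-1,0,0,0.015,0,0,0],[-1,0,0,0,0,0,0]]'
python3 w.py .5127 .2763 .092 128.7
python3 -m crank '[[1,0,0,0,0,0,0],[1,0,0,0,0,0,0],[1,0,0,0,0,0,0],[1,0,0,0,0,0,0],[1,0,0,0,0,0,0]]'
python3 -m crank '[[1,0,0,0,0,0,0],[1,0,0,0,0,0,0],[1,0,0,-0.02,0,0,0],[1,0,0,-0.04,0,0,0],[1,0,0,-0.04,0,0,0]]'
python3 w.py .593 -.1635 .18 80.9
python3 - <<'E'
from h import *
S=capture("scene"); cv2.imwrite("pics/lift.png",cv2.resize(S["image"][140:280,320:460],None,fx=4,fy=4,interpolation=cv2.INTER_CUBIC))
E
```

```text
time: 2.9
eef_pos: [0.5128, 0.2769, 0.094]
eef_rot: [-0.331, 0.944, -0.0, -0.0]
ft_force: [-0.5, 0.3, 0.2]
width: 0.0852
finger_force: 0.0
{'time': 2.9, 'eef_pos': [0.5128, 0.2769, 0.094], 'eef_rot': [-0.331, 0.9436, -0.0, -0.0002], 'ft_force': [-0.4659, 0.2771, 0.243], 'ft_torque': [-0.0181, 0.0322, 0.0345], 'width': 0.0852, 'finger_force': 0.0, 'joint_pos': [0.2942, 0.675, 1.531, -0.0, 0.9359, -1.9512]}
tool yaw 128.65 tilt [-3.e-04 -1.e-04 -1.e+00] shift [ 0.0004 -0.0004  0.002 ] turn z -0.0008
time: 3.52
eef_pos: [0.5128, 0.2769, 0.0942]
eef_rot: [-0.332, 0.943, -0.0, 0.0]
ft_force: [1.2, -0.8, 2.8]
width: 0.0088
finger_force: 59.3
time: 4.15
eef_pos: [0.5121, 0.2767, 0.1941]
eef_rot: [-0.332, 0.943, 0.0, -0.001]
ft_force: [0.6, 0.3, -2.5]
width: 0.0089
finger_force: 58.6
{'time': 4.15, 'eef_pos': [0.5121, 0.2767, 0.1941], 'eef_rot': [-0.3317, 0.9434, 0.0001, -0.0012], 'ft_force': [0.568, 0.3265, -2.5483], 'ft_torque': [0.0284, 0.007, -0.0121], 'width': 0.0089, 'finger_force': 58.5543, 'joint_pos': [0.2943, 0.54, 1.4604, 0.0, 1.1436, -1.9528]}
tool yaw 128.75 tilt [-2.3e-03 -6.0e-04 -1.0e+00] shift [ 0.2124 -0.394   0.0142] turn z 0.8351
```

View pics/lift.png

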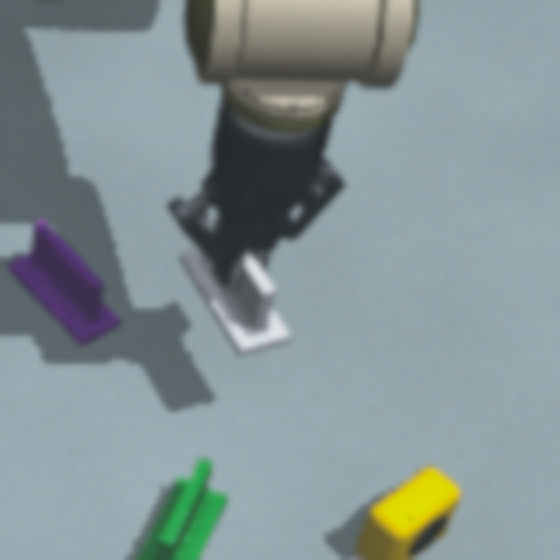

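The coupon is held by the middle of its web and hangs level. I cross-check the jig in the scene view before travelling.

```bash
cat > m4.py <<'E'
from h import *
j=np.radians(9.1); ey=np.array([np.sin(j),np.cos(j)]); ex=np.array([np.cos(j),-np.sin(j)]); n0=np.array([.593,-.1635])
for n,c,(x0,y0,x1,y1) in(("top",capture("top"),(275,195,365,262)),("scene",capture("scene"),(200,190,295,252))):
    hsv=cv2.cvtColor(c["image"],cv2.COLOR_BGR2HSV)[y0:y1,x0:x1]
    m=cv2.inRange(hsv,(100,130,40),(125,255,255))
    q=max(cv2.findContours(m,cv2.RETR_EXTERNAL,cv2.CHAIN_APPROX_NONE)[0],key=cv2.contourArea)
    P=np.array([ray(c,u+x0,v+y0,.012)[:2] for u,v in cv2.convexHull(q)[:,0]],np.float32)
    r=cv2.minAreaRect(P*1000); L=(P-n0)
    print(n,r,"jig x",(L@ex).min().round(4),(L@ex).max().round(4),"y",(L@ey).min().round(4),(L@ey).max().round(4))
    g=cv2.inRange(hsv,(10,100,90),(24,255,255)); q=max(cv2.findContours(g,cv2.RETR_EXTERNAL,cv2.CHAIN_APPROX_NONE)[0],key=cv2.contourArea)
    G=np.array([ray(c,u+x0,v+y0,.026)[:2] for u,v in q[:,0]])-n0
    print(" gold jig x",(G@ex).min().round(4),(G@ex).max().round(4),"y",(G@ey).min().round(4),(G@ey).max().round(4))
    ys,xs=np.nonzero(cv2.inRange(hsv,(0,0,120),(180,70,255))); F=np.array([ray(c,u+x0,v+y0,.026)[:2] for u,v in zip(xs,ys)])-n0
    fx,fy=F@ex,F@ey; k=(abs(fx)<.05)&(fy<0)&(fy>-.06); print(" fence y",np.percentile(fy[k],[2,50,98]).round(4),"x",np.percentile(fx[k],[1,99]).round(4),k.sum())
E
python3 m4.py
```

```text
top ((600.7445678710938, -116.25418090820312), (221.81895446777344, 126.73585510253906), 80.8349380493164) jig x -0.0633 0.0635 y -0.063 0.1588
 gold jig x -0.0333 0.0324 y 0.0336 0.0443
 fence y [-0.0427 -0.0368 -0.0319] x [-0.0478  0.0486] 96
scene ((602.7689819335938, -112.37786865234375), (220.3836669921875, 129.2293243408203), 80.79074096679688) jig x -0.0631 0.0662 y -0.0583 0.1621
 gold jig x -0.0311 0.0352 y 0.0364 0.0461
 fence y [-0.0594 -0.0361 -0.0252] x [-0.0482  0.0486] 163
```

```bash
python3 -m crank '[[1,0,0,-0.03,0,0,0.1671],[1,0,0,0,0,0,0.1671],[1,0,0,0,0,0,0.1671],[1,0,0,0,0,0,0.1671],[1,0,0,0,0,0,0.1671]]'; python3 w.py .593 -.1635 .224 80.9
```

```text
time: 4.92
eef_pos: [0.512, 0.2767, 0.2215]
eef_rot: [0.082, 0.997, -0.001, -0.002]
ft_force: [0.5, 0.1, -2.1]
width: 0.009
finger_force: 58.7
{'time': 4.925, 'eef_pos': [0.512, 0.2767, 0.2215], 'eef_rot': [0.0823, 0.9966, -0.0007, -0.0019], 'ft_force': [0.4769, 0.1206, -2.074], 'ft_torque': [-0.0175, -0.039, 0.0186], 'width': 0.009, 'finger_force': 58.6787, 'joint_pos': [0.2942, 0.5104, 1.4302, 0.0, 1.2051, -1.1117]}
tool yaw 80.56 tilt [-0.004  -0.0012 -1.    ] shift [-0.1522 -0.4209 -0.0023] turn z -0.006
```

Both views give the jig y-axis at 80.8°, and they differ by about 3 mm in position. I take the mean, nest = (0.594, −0.162), with the fence's inner face near −31 mm. I travel with the coupon now.

```bash
python3 -m crank '[[1,-0.017,-0.0466,0,0,0,-0.004],[1,-0.017,-0.0466,0,0,0,0],[1,-0.017,-0.0466,0,0,0,0],[1,-0.017,-0.0466,0,0,0,0],[1,-0.017,-0.0466,0,0,0,0]]'
python3 -m crank '[[1,-0.017,-0.0466,0,0,0,0],[1,-0.017,-0.0466,0,0,0,0],[1,-0.017,-0.0466,0,0,0,0],[1,-0.017,-0.0466,0,0,0,0],[1,0,0,0,0,0,0]]'
python3 -m crank '[[1,0,0,0.03,0,0,0],[1,0,0,0.03,0,0,0],[1,0,0,0,0,0,0],[1,0,0,0,0,0,0]]'
python3 w.py .594 -.1622 .1068 80.8
python3 - <<'E'
from h import *
a=[]
for n,(x,y) in(("top",(270,180)),("scene",(190,140))):
    c=capture(n); a.append(cv2.resize(c["image"][y:y+120,x:x+100],None,fx=4,fy=4,interpolation=cv2.INTER_CUBIC))
cv2.imwrite("pics/over.png",np.hstack(a))
E
```

```text
time: 5.55
eef_pos: [0.5599, 0.032, 0.2217]
eef_rot: [0.078, 0.997, 0.0, -0.002]
ft_force: [1.2, -0.3, -3.1]
width: 0.0091
finger_force: 59.0
time: 6.18
eef_pos: [0.5982, -0.1642, 0.2211]
eef_rot: [0.08, 0.997, 0.0, -0.002]
ft_force: [0.5, 0.6, -2.3]
width: 0.0093
finger_force: 59.3
time: 6.68
eef_pos: [0.599, -0.1609, 0.1645]
eef_rot: [0.077, 0.997, -0.0, 0.0]
ft_force: [-0.7, -0.5, -1.2]
width: 0.0089
finger_force: 59.2
{'time': 6.675, 'eef_pos': [0.599, -0.1609, 0.1645], 'eef_rot': [0.0773, 0.997, -0.0001, 0.0002], 'ft_force': [-0.6893, -0.499, -1.1797], 'ft_torque': [-0.035, 0.0176, 0.0831], 'width': 0.0089, 'finger_force': 59.1868, 'joint_pos': [-0.4511, 0.6497, 1.3583, 0.0, 1.1332, -1.8671]}
tool yaw 81.13 tilt [ 4.e-04 -2.e-04 -1.e+00] shift [ 0.0047 -0.002   0.0577] turn z 0.0057
```

View pics/over.png

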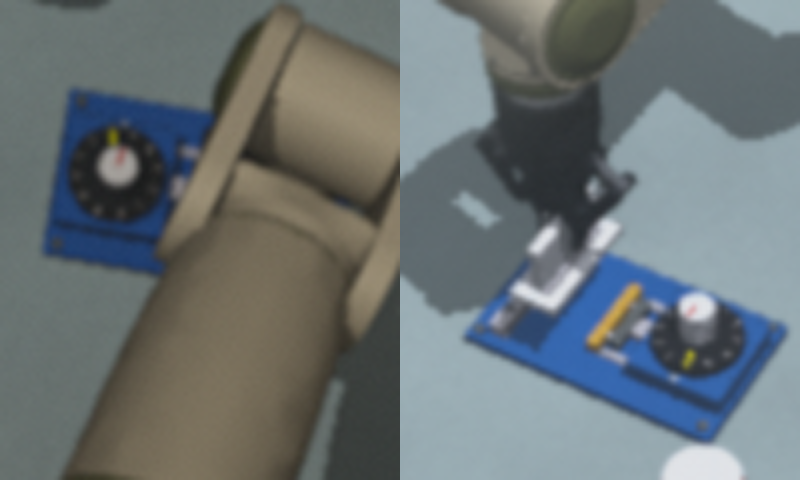

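The coupon is level above the nest, parallel to the jaw and fence (scene crop (570,270)). I correct x by 5 mm and y by 2 mm and lower it.

```bash
python3 -m crank '[[1,0.0047,-0.002,0.015,0,0,0.005],[1,0,0,0.015,0,0,0],[1,0,0,0.012,0,0,0],[1,0,0,0.008,0,0,0],[1,0,0,0,0,0,0]]'
python3 -m crank '[[1,0,0,0.003,0,0,0],[1,0,0,0.002,0,0,0],[1,0,0,0,0,0,0]]'
python3 w.py .594 -.1622 .1062 80.8
```

```text
time: 7.4
eef_pos: [0.5936, -0.1624, 0.1132]
eef_rot: [0.08, 0.997, 0.0, -0.001]
ft_force: [0.0, 0.0, -2.6]
width: 0.0089
finger_force: 59.4
time: 7.78
eef_pos: [0.5938, -0.1624, 0.1089]
eef_rot: [0.08, 0.997, 0.0, 0.0]
ft_force: [-1.1, 0.1, -2.2]
width: 0.0091
finger_force: 59.4
{'time': 7.775, 'eef_pos': [0.5938, -0.1624, 0.1089], 'eef_rot': [0.08, 0.9968, 0.0, 0.0], 'ft_force': [-1.124, 0.0862, -2.1997], 'ft_torque': [-0.0221, 0.0043, 0.0163], 'width': 0.0091, 'finger_force': 59.3526, 'joint_pos': [-0.4571, 0.712, 1.4119, 0.0, 1.0178, -1.8676]}
tool yaw 80.82 tilt [ 0.  0. -1.] shift [-0.0002  0.0003  0.0027] turn z 0.0003
```

Now I lower the last 2.5 mm, open, and go straight up.

```bash
python3 -m crank '[[1,0,0,0.001,0,0,0],[1,0,0,0.001,0,0,0],[1,0,0,0.0005,0,0,0],[1,0,0,0,0,0,0]]'
python3 -m crank '[[0.6,0,0,0,0,0,0],[0,0,0,0,0,0,0],[-1,0,0,0,0,0,0],[-1,0,0,0,0,0,0],[-1,0,0,0,0,0,0]]'
python3 -m crank '[[-1,0,0,-0.02,0,0,0],[-1,0,0,-0.03,0,0,0],[-1,0,0,-0.05,0,0,0],[-1,0,0,0,0,0,0]]'
python3 - <<'E'
from h import *
a=[]
for n,(x,y) in(("scene",(190,170)),):
    c=capture(n); a.append(cv2.resize(c["image"][y:y+90,x:x+110],None,fx=6,fy=6,interpolation=cv2.INTER_CUBIC))
cv2.imwrite("pics/placed.png",np.hstack(a))
E
python3 w.py .6125 -.049 .20 80.8
```

```text
time: 8.28
eef_pos: [0.5938, -0.1625, 0.1064]
eef_rot: [0.08, 0.997, -0.0, -0.0]
ft_force: [-0.3, -1.3, -2.7]
width: 0.0092
finger_force: 59.4
time: 8.9
eef_pos: [0.5938, -0.1625, 0.1064]
eef_rot: [0.08, 0.997, -0.0, 0.0]
ft_force: [0.0, 0.0, 0.8]
width: 0.0847
finger_force: 0.0
time: 9.4
eef_pos: [0.5949, -0.1629, 0.2104]
eef_rot: [0.08, 0.997, -0.001, 0.004]
ft_force: [-0.1, 0.8, -0.1]
width: 0.0853
finger_force: 0.0
{'time': 9.45, 'eef_pos': [0.5941, -0.1626, 0.2079], 'eef_rot': [0.08, 0.9968, -0.0006, 0.0015], 'ft_force': [0.7157, 0.4855, -0.9849], 'ft_torque': [0.0429, 0.0037, 0.016], 'width': 0.0854, 'finger_force': 0.0, 'joint_pos': [-0.4571, 0.5928, 1.3331, 0.0, 1.2126, -1.8676]}
tool yaw 80.82 tilt [ 0.0028 -0.0014 -1.    ] shift [0.     0.1151 0.0078] turn z 0.0004
```

View pics/placed.png

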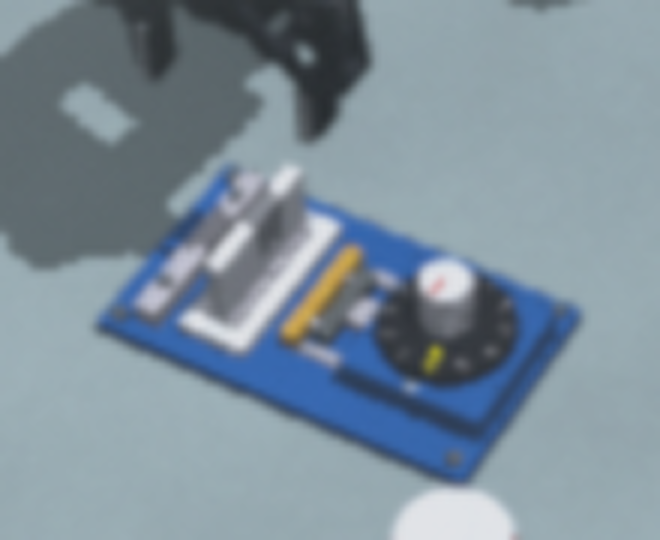

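The coupon lies flat between fence and jaw, let go. The jaw is clear of it, and the yellow ring mark is at crop (433,357). Next, the knob.

```bash
python3 -m crank '[[-1,0,0.04,0,0,0,0],[-1,0,0.04,0,0,0,0],[-1,0,0.035,0,0,0,0],[-1,0,0,0.02,0,0,0],[-1,0,0,0,0,0,0]]'
python3 w.py .6125 -.049 .123 80.8
python3 - <<'E'
from h import *
# knob top and ring in scene, compare with expected projection
c=capture("scene"); im=c["image"]; hsv=cv2.cvtColor(im,cv2.COLOR_BGR2HSV)[205:240,245:290]
n,l,s,ce=cv2.connectedComponentsWithStats(cv2.inRange(hsv,(0,0,215),(180,50,255)))
for i in range(1,n):
    if s[i,4]>15: print(s[i],ce[i]+[245,205],ray(c,*(ce[i]+[245,205]),.077))
y=cv2.inRange(hsv,(22,140,120),(35,255,255)); ys,xs=np.nonzero(y); print("mark",xs.mean()+245,ys.mean()+205,ray(c,xs.mean()+245,ys.mean()+205,.045))
E
```

```text
time: 10.07
eef_pos: [0.6112, -0.0485, 0.1839]
eef_rot: [0.08, 0.997, 0.0, -0.002]
ft_force: [0.5, 0.4, -0.1]
width: 0.0853
finger_force: 0.0
{'time': 10.075, 'eef_pos': [0.6112, -0.0485, 0.1839], 'eef_rot': [0.0798, 0.9968, 0.0004, -0.0025], 'ft_force': [0.522, 0.4186, -0.0562], 'ft_torque': [-0.0197, 0.0466, -0.0307], 'width': 0.0853, 'finger_force': 0.0, 'joint_pos': [-0.2699, 0.6152, 1.3624, -0.0001, 1.1689, -1.6808]}
tool yaw 80.84 tilt [-0.0048  0.0013 -1.    ] shift [-0.0016 -0.0003  0.0609] turn z 0.0007
mark 261.75 229.25 [ 0.63641385 -0.04596388  0.045     ]
```

```bash
python3 -m crank '[[-1,-0.0015,0,0.02,0,0,0],[-1,0,0,0.02,0,0,0],[-1,0,0,0.015,0,0,0],[-1,0,0,0.006,0,0,0],[-1,0,0,0,0,0,0]]'
python3 w.py .6125 -.049 .123 80.8
python3 -m crank '[[0,0,0,0,0,0,0],[0.2,0,0,0,0,0,0],[0.4,0,0,0,0,0,0],[1,0,0,0,0,0,0],[1,0,0,0,0,0,0]]'
python3 -m crank '[[1,0,0,0,0,0,0],[1,0,0,0,0,0,0]]'
python3 w.py .6125 -.049 .123 80.8
```

```text
time: 10.75
eef_pos: [0.6137, -0.0493, 0.1255]
eef_rot: [0.08, 0.997, -0.0, 0.0]
ft_force: [0.7, -0.9, 0.4]
width: 0.0856
finger_force: 0.0
{'time': 10.75, 'eef_pos': [0.6137, -0.0493, 0.1255], 'eef_rot': [0.0802, 0.9968, -0.0, 0.0], 'ft_force': [0.747, -0.8519, 0.4117], 'ft_torque': [0.0019, 0.0163, 0.0028], 'width': 0.0856, 'finger_force': 0.0, 'joint_pos': [-0.2702, 0.6896, 1.4022, -0.0, 1.0497, -1.6805]}
tool yaw 80.8 tilt [ 1.e-04 -0.e+00 -1.e+00] shift [0.0012 0.0001 0.0025] turn z 0.0
time: 11.38
eef_pos: [0.6137, -0.0491, 0.1259]
eef_rot: [0.08, 0.997, 0.0, 0.0]
ft_force: [-1.6, 1.2, 6.1]
width: 0.026
finger_force: 59.0
time: 11.62
eef_pos: [0.6137, -0.0491, 0.1259]
eef_rot: [0.08, 0.997, 0.0, 0.0]
ft_force: [-1.6, 1.0, 6.5]
width: 0.0263
finger_force: 59.0
{'time': 11.625, 'eef_pos': [0.6137, -0.0491, 0.1259], 'eef_rot': [0.08, 0.9968, 0.0, 0.0003], 'ft_force': [-1.6358, 0.9997, 6.458], 'ft_torque': [0.1947, 0.2831, -0.0011], 'width': 0.0263, 'finger_force': 58.9662, 'joint_pos': [-0.2698, 0.6889, 1.4023, 0.0001, 1.0499, -1.6805]}
tool yaw 80.82 tilt [ 5.e-04 -0.e+00 -1.e+00] shift [ 0.0012 -0.0001  0.0029] turn z 0.0004
```

Gripped, with small side forces. I turn clockwise (+z in tool axes) and watch the torque.

```bash
cat > t.py <<'E'
from h import *
r=rep(); M=Rn.from_quat(r["eef_rot"]); ty=M.apply([0,1,0]); print("T",r["ft_torque"],"F",r["ft_force"],"yaw",np.degrees(np.arctan2(ty[1],ty[0])).round(2),"w",r["width"],"q6",r["joint_pos"][5])
E
python3 -m crank '[[1,0,0,0,0,0,0.05],[1,0,0,0,0,0,0.1],[1,0,0,0,0,0,0.1]]'; python3 t.py
python3 -m crank '[[1,0,0,0,0,0,0.1],[1,0,0,0,0,0,0.1],[1,0,0,0,0,0,0.1],[1,0,0,0,0,0,0.1]]'; python3 t.py
python3 - <<'E'
from h import *
c=capture("scene"); hsv=cv2.cvtColor(c["image"],cv2.COLOR_BGR2HSV)[205:240,250:290]
ys,xs=np.nonzero(cv2.inRange(hsv,(22,140,120),(35,255,255))); print("mark",xs.mean()+250,ys.mean()+205)
cv2.imwrite("pics/turn.png",cv2.resize(c["image"][170:260,190:300],None,fx=6,fy=6,interpolation=cv2.INTER_CUBIC))
E
```

```text
time: 12.0
eef_pos: [0.6136, -0.0494, 0.1259]
eef_rot: [0.205, 0.979, -0.0, 0.0]
ft_force: [-1.8, -0.7, 5.6]
width: 0.0261
finger_force: 58.9
T [-0.2432, 0.4649, 0.3221] F [-1.8401, -0.7379, 5.6072] yaw 66.35 w 0.0261 q6 -1.4277
time: 12.5
eef_pos: [0.6134, -0.0499, 0.1259]
eef_rot: [0.395, 0.919, -0.001, -0.0]
ft_force: [-6.0, -4.7, 6.0]
width: 0.0263
finger_force: 59.1
T [-0.6118, 0.8361, 0.3095] F [-6.0012, -4.6686, 6.0368] yaw 43.43 w 0.0263 q6 -1.0277
mark nan nan<stdin>:3: RuntimeWarning: Mean of empty slice.
  ret = ret.dtype.type(ret / rcount)
```

View pics/turn.png

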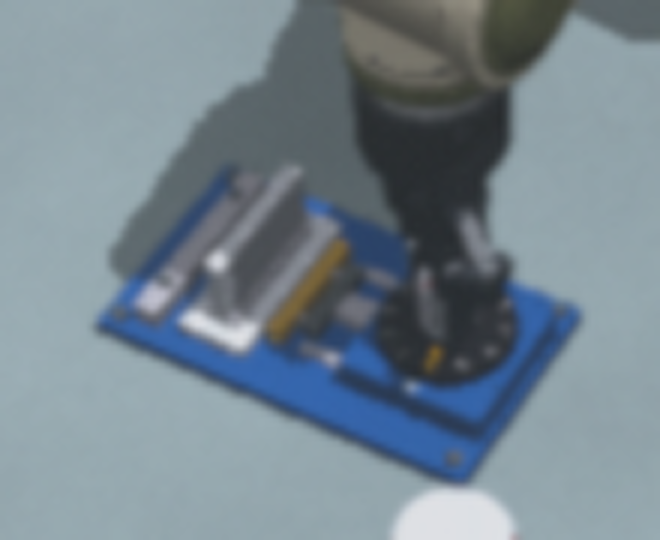

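The jaw is advancing, and the ring mark is still at (433,357). The torque of 0.31 N·m fits free turning. I relieve the side force and go on.

```bash
python3 -m crank '[[1,0,-0.0007,0,0,0,0.1],[1,0,0,0,0,0,0.1],[1,0,0,0,0,0,0.1],[1,0,0,0,0,0,0.1]]'; python3 t.py
python3 -m crank '[[1,0,0,0,0,0,0.1],[1,0,0,0,0,0,0.1]]'; python3 t.py
python3 -m crank '[[1,0,0,0,0,0,0.1],[1,0,0,0,0,0,0.1]]'; python3 t.py
```

```text
time: 13.05
eef_pos: [0.6128, -0.0502, 0.1259]
eef_rot: [0.57, 0.822, -0.001, -0.0]
ft_force: [-5.7, -3.3, 7.3]
width: 0.0265
finger_force: 59.1
T [-0.5075, 0.8978, 0.3029] F [-5.7331, -3.2736, 7.2798] yaw 20.51 w 0.0265 q6 -0.6287
time: 13.3
eef_pos: [0.6126, -0.0503, 0.1259]
eef_rot: [0.649, 0.761, -0.001, -0.0]
ft_force: [-7.7, -2.8, 8.3]
width: 0.026
finger_force: 59.2
T [-0.6142, 1.2115, 0.3297] F [-7.7291, -2.777, 8.2876] yaw 9.05 w 0.026 q6 -0.4287
time: 13.55
eef_pos: [0.6123, -0.0503, 0.1259]
eef_rot: [0.722, 0.692, -0.001, -0.0]
ft_force: [-8.5, -4.4, 9.1]
width: 0.0263
finger_force: 59.4
T [-0.5812, 1.5765, 0.3025] F [-8.4797, -4.3656, 9.1026] yaw -2.41 w 0.0263 q6 -0.2288
```

Turned 1.45 rad, with no nip yet. Smaller steps from here.

```bash
python3 -m crank '[[1,0,-0.001,0,0,0,0.05],[1,0,0,0,0,0,0.05],[1,0,0,0,0,0,0]]'; python3 t.py
python3 -m crank '[[1,0,0,0,0,0,0.05],[1,0,0,0,0,0,0.05],[1,0,0,0,0,0,0]]'; python3 t.py
python3 - <<'E'
from h import *
c=capture("scene")
cv2.imwrite("pics/turn2.png",cv2.resize(c["image"][170:260,190:300],None,fx=6,fy=6,interpolation=cv2.INTER_CUBIC))
E
```

```text
time: 13.92
eef_pos: [0.6119, -0.0503, 0.1259]
eef_rot: [0.755, 0.656, -0.001, 0.0]
ft_force: [-4.2, -3.5, 6.4]
width: 0.026
finger_force: 59.2
T [-0.5497, 0.7016, 0.0535] F [-4.2142, -3.4871, 6.4108] yaw -8.01 w 0.026 q6 -0.1315
time: 14.3
eef_pos: [0.6118, -0.0503, 0.1259]
eef_rot: [0.787, 0.617, -0.001, 0.0]
ft_force: [-5.6, -3.9, 7.3]
width: 0.0259
finger_force: 59.2
T [-0.5211, 0.8518, 0.0514] F [-5.605, -3.911, 7.2578] yaw -13.73 w 0.0259 q6 -0.0315
```

View pics/turn2.png

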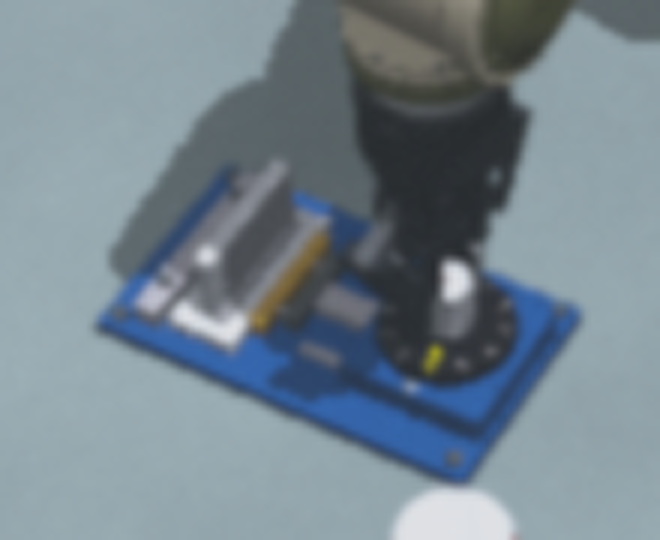

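The coupon is being pushed square, with a few mm still to the fence, and the ring mark is unmoved at (433,357). Torque only means something while turning, so I read it at the end of moving rows.

```bash
for i in 1; do python3 -m crank '[[1,0,-0.0005,0,0,0,0.05],[1,0,0,0,0,0,0.05]]' >/dev/null; python3 t.py
python3 -m crank '[[1,0,0,0,0,0,0.05]]'>/dev/null; python3 t.py
python3 -m crank '[[1,0,0,0,0,0,0.05]]'>/dev/null; python3 t.py; done
```

```text
T [-0.5668, 0.6666, 0.357] F [-2.5788, -3.2252, 5.6445] yaw -19.5 w 0.026 q6 0.0692
T [-0.5251, 0.6352, 0.2775] F [-4.4435, -4.2756, 6.0434] yaw -22.37 w 0.0263 q6 0.1192
T [-0.4915, 0.7165, 0.2714] F [-4.1597, -3.1443, 6.7154] yaw -25.23 w 0.0265 q6 0.1692
```

```bash
python3 -m crank '[[1,0,0,0,0,0,0.04]]'>/dev/null; python3 t.py
python3 -m crank '[[1,0,0,0,0,0,0.04]]'>/dev/null; python3 t.py
python3 -m crank '[[1,0,0,0,0,0,0.03]]'>/dev/null; python3 t.py
python3 - <<'E'
from h import *
c=capture("scene")
cv2.imwrite("pics/turn3.png",cv2.resize(c["image"][190:240,205:270],None,fx=10,fy=10,interpolation=cv2.INTER_CUBIC))
E
```

```text
T [-0.4898, 0.7843, 0.2876] F [-5.2322, -4.0332, 6.8934] yaw -27.51 w 0.0261 q6 0.209
T [-0.4114, 0.8119, 0.3243] F [-5.3577, -3.4894, 6.466] yaw -29.8 w 0.026 q6 0.2489
T [-0.4528, 0.8816, 0.2752] F [-5.5143, -3.122, 7.1903] yaw -31.5 w 0.026 q6 0.2787
```

View pics/turn3.png

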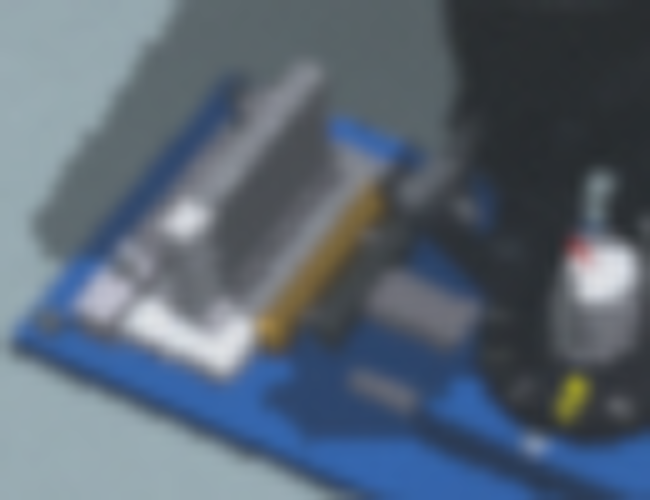

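The coupon is within about 1 mm of the fence (dark line at (140,305)), and the ring mark is unmoved. I feel for the torque rise in 0.03 rad steps.

```bash
python3 -m crank '[[1,0,0,0,0,0,0.03]]'>/dev/null; python3 t.py
python3 -m crank '[[1,0,0,0,0,0,0.03]]'>/dev/null; python3 t.py
python3 -m crank '[[1,0,0,0,0,0,0.03]]'>/dev/null; python3 t.py
```

```text
T [-0.4101, 0.8928, 0.3205] F [-6.4735, -2.4887, 6.8104] yaw -33.2 w 0.0264 q6 0.3083
T [-0.3457, 0.9632, 0.3637] F [-5.2263, -3.2743, 7.0742] yaw -34.93 w 0.0261 q6 0.3385
T [-0.3879, 0.9513, 0.3849] F [-6.3832, -2.0228, 8.1828] yaw -36.64 w 0.0261 q6 0.3685
```

The torque is rising at the expected slope (about 0.03 per step), so the nip is now about 7 N. One step at a time.

```bash
python3 -m crank '[[1,0,0,0,0,0,0.025]]'>/dev/null; python3 t.py
```

```text
T [-0.3826, 0.9557, 0.4321] F [-6.0448, -2.4156, 7.5636] yaw -38.06 w 0.0263 q6 0.3933
```

By fit the nip is about 11 N, right for the goal. I stop, let go and rise.

```bash
python3 -m crank '[[1,0,0,0,0,0,0],[0.4,0,0,0,0,0,0],[0,0,0,0,0,0,0],[-1,0,0,0,0,0,0],[-1,0,0,0,0,0,0]]'
python3 -m crank '[[-1,0,0,-0.02,0,0,0],[-1,0,0,-0.03,0,0,0],[-1,0,0,-0.04,0,0,0],[-1,0,0,-0.04,0,0,0],[-1,0,0,0,0,0,0]]'
python3 -m crank '[[-1,0,0,0,0,0,0],[-1,0,0,0,0,0,0]]'; python3 t.py
python3 - <<'E'
from h import *
c=capture("scene"); hsv=cv2.cvtColor(c["image"],cv2.COLOR_BGR2HSV)[205:240,250:290]
ys,xs=np.nonzero(cv2.inRange(hsv,(22,140,120),(35,255,255))); print("mark",xs.mean()+250,ys.mean()+205)
j=np.radians(9.2); ey=np.array([np.sin(j),np.cos(j)]); n0=np.array([.594,-.1622])
g=cv2.inRange(cv2.cvtColor(c["image"],cv2.COLOR_BGR2HSV)[195:240,215:262],(10,100,60),(24,255,255)); q=max(cv2.findContours(g,cv2.RETR_EXTERNAL,cv2.CHAIN_APPROX_NONE)[0],key=cv2.contourArea)
G=np.array([ray(c,u+215,v+195,.026)[:2] for u,v in q[:,0]])-n0; print("gold y",(G@ey).min(),(G@ey).max()); print(cv2.minAreaRect(q))
E
```

```text
time: 16.4
eef_pos: [0.6116, -0.0494, 0.1252]
eef_rot: [0.899, 0.438, -0.0, -0.0]
ft_force: [0.6, 0.4, 0.5]
width: 0.0768
finger_force: 0.0
time: 17.02
eef_pos: [0.6124, -0.0496, 0.2586]
eef_rot: [0.899, 0.438, 0.002, 0.002]
ft_force: [0.1, -0.2, 0.3]
width: 0.0852
finger_force: 0.0
time: 17.27
eef_pos: [0.6113, -0.0494, 0.254]
eef_rot: [0.899, 0.438, -0.001, -0.001]
ft_force: [-1.6, -0.1, -0.0]
width: 0.0856
finger_force: 0.0
T [0.0172, 0.0153, -0.0166] F [-1.5858, -0.0773, -0.0247] yaw -38.07 w 0.0856 q6 0.3931
mark 261.75 229.25
gold y 0.012378024161893632 0.02020215159943815
((22.049179077148438, 21.040983200073242), (2.1766269207000732, 17.156944274902344), 39.80556869506836)
```

The ring mark is exactly where it was (261.75, 229.25), the jaw has advanced about as far as expected, and the gripper is free. I hand the job in.

```bash
python3 -c "
from plant import job; print(job.sign_off())"
```

```text
the job is handed in; nothing more can be done
None
```

The job is handed in, though no pass or fail came back: the coupon is flat in the nest, pushed against the fence and nipped at about 11 N (±2 N, estimated from the knob torque), the ring mark has not moved in the camera image, the gripper is clear, and I kept clear of the can, tape measure and brush but did not re-check their positions afterwards.

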